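# Find the fullest screw tin by heft

### The arm

A 6-joint arm with a two-finger parallel gripper is mounted at the origin on the work surface. World frame = base frame: x ahead of the robot, y to its left, z up, the work surface at z = 0. Lengths are in mm, angles in rad, forces in N, time in s.
With the tool pointing down it reaches from about 275 to 1000 mm from the base axis. Payload 8.4 kg.
Tool frame: the origin (TCP) lies at the very end of the fingers, on their centre line; the grasp point (between the pads) lies 19 mm behind it; z points along the fingers, y is the line along which they close (so a half turn about z gives the same grasp; the last joint's range is limited). The gripper opens to 85 mm and grips with 20 to 120 N. Pads are 22 mm wide; open, the fingers measure 114 mm over their backs; the gripper's body (76 mm by 85 mm) begins 54 mm behind the grasp point. The pads swing forward as they close: fully open they stand 13 mm farther back than shut.
Start: joints at [1.192, 0.353, 1.633, -0, 1.155, -0.002], TCP at [229.965, 581.157, 231.281] pointing down, gripper open.
Joint ranges: [-2.63, 2.63], [-0.92, 2.1], [0.06, 2.66], [-1.3, 4.44], [0, 2.69], [-3.02, 3.02]. Speed limits (rad/s): [2.22, 2.22, 2.79, 3.14, 3.14, 3.14].

### API

Orientations are given as [roll, pitch, yaw] about the fixed x, y, z axes, in that order (R = Rz(yaw) Ry(pitch) Rx(roll)).
In Python, from rig import sensors, grab_frame, camera_params, order gives the robot as it stands. The module is installed in compiled form; this text tells all that it offers.
- The arm moves only by the tool move_arm, never from a script. Its argument "motion" is a list of rows, each a list of 7 numbers: the turn, a rotation vector about the tool's x, y, z in shares of 2 rad (1.0 is 2 rad), then the shift along the tool's x, y, z in shares of 800 mm (1.0 is 800 mm), then the finger opening in m, from 0 to 0.0854. A call has 1 to 8 rows; each row is the pose to reach, as a shift and turn from the pose commanded when the call began, along the tool's axes at that moment; what a row does not reach only later rows make up. A row lasts 1/8 s, in which the tool goes at most 62.5 mm and 10.7 degrees, less where a joint would pass 70% of its speed; a pose out of reach is approached as far as the arm can. No shift or turn number may pass 1 either way. A call with a gripper value outside its range is refused whole. The fingers move at their own pace and stop on an object; "grip_force" is the grip in N (left out, the last holds). Time passes only in rows, so rows that repeat a pose let the fingers close. It gives the time, the measured TCP pose, the force, the opening and the grip force at its end, in the units of the state.
- sensors.sense(): the state, without advancing time (a new reading comes with each control period).
- grab_frame(name): name is "side" or "top"; returns (picture, depth): 480x640x3 uint8, red, green, blue; 480x640 float32, mm along the optical axis (not along the pixel's ray), 0 where there is no reading.
- camera_params(name): a dict with "camera_matrix" (3x3 intrinsics, pixels), "world_from_camera" (4x4, takes a point from camera to world coordinates). Camera axes: x right, y down, z forward; pixel columns grow to the right and rows downward; lengths in mm; the calibration is good to about 2 mm. A picture is of the moment at which its call begins. camera_params takes no time and is no camera call.
- order.sign_off(): hands the job in; it is judged then, once.
The state is a dict: "clock": time; "qpos": joint angles; "qvel": joint speeds; "joint_efforts": joint torques, N m; "eef_pos": TCP position; "tcp_rot": TCP orientation; "contact_force": force on the tool from outside, world axes, zero at the start; "wrist_torque": the same for the moment, N m; "opening": opening from 0.0 (shut) to 1.0 (fully open); "grasp_force": force on a finger pad.
Only numpy, scipy, OpenCV 4.12 (cv2) and the standard library are available. Lean on these libraries where they do the work, as an engineer would, in place of code of your own. Each camera call takes 0.05 s, during which the arm holds its last target. There are 200 camera calls.

### The job

Lift the screw caddy off the middle tin by its bar and stand it on the rubber mat, then heft the three closed tins one by one from the robot's left to its right, standing each back upright on the board, to feel which is heaviest. Finish while holding the heaviest tin up in the gripper, upright and a good 20 cm above the bench, with the other two standing on the board. Keep caddy and tins upright and leave the other things alone.

Things in the scene. Friction and masses are not known exactly. Their poses are not given: they have to be found in the camera images.
- tin_1: one of three closed metal screw tins, alike but for weight: an upright plain cylinder, 60 mm in diameter, 90 mm high, flat lid without knob. They weigh 0.2 to 0.9 kg; one is heavier than each of the others by at least 0.2 kg. Contents do not shift. Any tin may stand at any place: the name tells nothing. Origin: centre of its underside, z up its axis
- tin_2: one of three closed metal screw tins, alike but for weight: an upright plain cylinder, 60 mm in diameter, 90 mm high, flat lid without knob. They weigh 0.2 to 0.9 kg; one is heavier than each of the others by at least 0.2 kg. Contents do not shift. Any tin may stand at any place: the name tells nothing. Origin: centre of its underside, z up its axis
- tin_3: one of three closed metal screw tins, alike but for weight: an upright plain cylinder, 60 mm in diameter, 90 mm high, flat lid without knob. They weigh 0.2 to 0.9 kg; one is heavier than each of the others by at least 0.2 kg. Contents do not shift. Any tin may stand at any place: the name tells nothing. Origin: centre of its underside, z up its axis
- caddy: open wooden screw caddy, about 0.22 kg, at the start on the lid of the middle tin: tray 100 x 100 mm, 26 mm high, an upright cheek 36 mm wide at its +y and -y ends, and between them a level bar along its y axis, 14 mm thick (x), 88 mm long, from 60 to 84 mm above its underside. Its screws are part of it. Origin: centre of its underside
- board: dark wooden board lying fixed on the bench, 90 mm (x) by 330 mm (y) and 12 mm thick, on which the tins stand in a row along its y axis. Origin: centre of its underside. Its yaw varies by up to 0.25 rad
- mat: black rubber mat lying fixed on the bench to the robot's right of the board, 170 mm (x) by 180 mm (y), 5 mm thick. Origin: centre of its underside
- place_left (a point): top face of the board at its left place (towards +y, the robot's left), 105 mm from the middle; a tin starts within 6 mm of it along each axis
- place_middle (a point): top face of the board at its middle place, under the tin that carries the caddy; a tin starts within 6 mm of it along each axis
- place_right (a point): top face of the board at its right place (towards -y, the robot's right), 105 mm from the middle; a tin starts within 6 mm of it along each axis
- tape_measure: black tape measure, 35 x 62 x 58 mm high, behind the row of tins (on the far side from the robot). Origin: centre of its underside; a bystander, to be left alone
- offcut: offcut of dark wood lying flat, 50 x 110 x 22 mm high, between the robot and the row of tins. Origin: centre of its underside; a bystander, to be left alone
- screwdriver: screwdriver lying between the robot and the mat; a bystander, to be left alone
- mallet: wooden mallet lying at the left, about 330 mm long; head 85 mm high. Origin: on the bench under the handle; a bystander, to be left alone
- try_square: try square lying at the right, stock 120 mm, blade 160 mm, 18 mm high. Origin: under the centre of the stock; a bystander, to be left alone
Things that resemble listed ones, but are neither listed nor needed, are in the scene too. Of the things like the caddy, leave any that is pink; of the rest the smaller one is meant.

How it is judged:
By the outcome, as a careful person would: the job done as asked, in the order asked, and still so for the second after the job is handed in, while the arm keeps its last pose, push and grip.
It also fails if it takes over 72 s, if anything falls off the work surface, if the arm or the gripper's body presses on something with over 40 N, if the wrist force passes 120 N, or if a joint passes its speed limit or range.

## Working session

There is one attempt and no reset: what is moved stays moved. The work goes in short steps, Python scripts to look and compute and a tool call to move; the robot and the scene stay as the last step left them, time stands still between calls to the robot, and variables do not carry over. Pictures are saved under pics/ and viewed, at most 10 in all, crops included, and the job is handed in when it is done.

Besides the shell and the picture viewer there is one more tool, called after "Call:" as name(argument=value, ...) on one line, values as JSON. move_arm: Moves the arm, as the interface text tells. Its arguments: {"type":"object","properties":{"motion":{"type":"array","items":{"type":"array","items":{"type":"number"}}},"grip_force":{"type":"number"}},"required":["motion"]}

```bash
mkdir -p pics
cat > h.py <<'E'
import numpy as np, cv2
from rig import sensors, grab_frame, camera_params, order
def cloud(name):
    im,d=grab_frame(name); p=camera_params(name); K=np.array(p["camera_matrix"]);T=np.array(p["world_from_camera"])
    v,u=np.mgrid[:480,:640]
    P=np.stack([(u-K[0,2])/K[0,0]*d,(v-K[1,2])/K[1,1]*d,d],-1)@T[:3,:3].T+T[:3,3]
    P[d==0]=np.nan
    return im,P
E
python3 - <<'E'
from h import *
print(sensors.sense())
for n in("top","side"):
    im,P=cloud(n); np.savez("pics/%s0.npz"%n,im=im,P=P)
    cv2.imwrite("pics/%s0.png"%n,im[:,:,::-1])
    print(np.array(camera_params(n)["world_from_camera"]).round(2))
E
```

```text
{'clock': 0.0, 'qpos': array([ 1.19159870e+00,  3.53671825e-01,  1.63417396e+00,  2.39048675e-05,
        1.15523360e+00, -2.41386702e-03]), 'qvel': array([ 2.11784671e-03,  8.36941230e-04,  3.93371035e-05, -8.75239905e-04,
        1.16910804e-03,  5.64022529e-04]), 'joint_efforts': array([ 4.04436596e-04, -6.05236602e+01, -3.42067981e+01, -1.09320201e-04,
        8.98338330e-03,  1.61349931e-05]), 'eef_pos': array([229.76855324, 580.68106494, 230.52987553]), 'tcp_rot': array([-3.14010598e+00, -2.54446420e-05,  2.76479921e+00]), 'contact_force': array([0.31578215, 0.28260932, 0.37970903]), 'wrist_torque': array([-0.00873645, -0.02005534, -0.01867384]), 'grasp_force': 0.0, 'opening': 0.9994961859206758}
[[ 0.00000e+00 -9.90000e-01  1.20000e-01  3.15600e+02]
 [-1.00000e+00 -0.00000e+00  1.00000e-02 -6.96500e+01]
 [-1.00000e-02 -1.20000e-01 -9.90000e-01  1.70743e+03]
 [ 0.00000e+00  0.00000e+00  0.00000e+00  1.00000e+00]]
[[ 6.90000e-01  4.80000e-01 -5.40000e-01  1.16517e+03]
 [ 7.20000e-01 -4.90000e-01  4.90000e-01 -6.55860e+02]
 [-2.00000e-02 -7.30000e-01 -6.90000e-01  9.05180e+02]
 [ 0.00000e+00  0.00000e+00  0.00000e+00  1.00000e+00]]
```

View pics/top0.png

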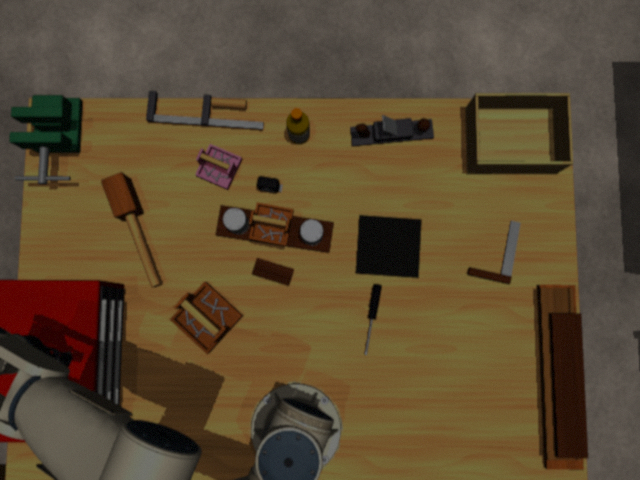

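View pics/side0.png

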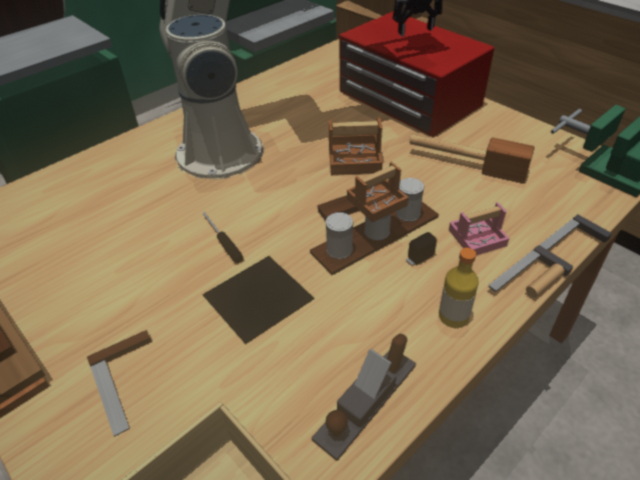

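Three caddies appear in the top view: a pink one at (219,166), which I must leave; a larger brown one on the bench at (207,316); and a smaller brown one on the middle tin at (271,225). The third is meant: it isn't pink, it's the smaller of the rest, and it stands on the tin. The mat is at (389,246) and the board runs from (217,222) to (332,235).

Run:
```python
from h import *
D=np.load("pics/top0.npz");im,P=D["im"],D["P"]
cv2.imwrite("pics/crop0.png",cv2.resize(im[130:300,190:430,::-1],(768,544),interpolation=cv2.INTER_CUBIC))
v,u=np.mgrid[:480,:640]
def comp(lo,hi,box,src=P):
    x0,x1,y0,y1=box
    m=((src[...,2]>lo)&(src[...,2]<hi)&(u>x0)&(u<x1)&(v>y0)&(v<y1)).astype(np.uint8)
    n,l,s,c=cv2.connectedComponentsWithStats(m)
    for i in range(1,n):
        if s[i,4]>8:
            q=src[l==i]; r=cv2.minAreaRect(q[:,:2].astype(np.float32))
            print(lo,s[i].tolist(),q.mean(0).round(1),'rect',np.round(r[0],1),np.round(r[1],1),round(r[2],1))
comp(92,112,(210,340,190,260)); comp(174,196,(210,340,190,260))
comp(112,145,(210,340,190,260)); comp(8,18,(200,345,190,265))
for lo in (20,): comp(15,60,(240,300,170,290))
g=im.max(-1)<45
m=(g&(u>345)&(u<430)&(v>205)&(v<285)).astype(np.uint8)
n,l,s,c=cv2.connectedComponentsWithStats(m);i=1+s[1:,4].argmax()
r=cv2.minAreaRect(P[l==i][:,:2].astype(np.float32));print('mat',s[i],r,P[l==i].mean(0))
comp(3,40,(355,390,280,360))
D=np.load("pics/side0.npz")
S=D["P"]
print('side');comp(92,112,(300,440,150,270),S);comp(174,196,(300,440,150,270),S);
print(P[[290,300,320],[60,50,110]])
```

```text
92 [257, 206, 34, 16, 231] [588.1  64.  107.3] rect [587.4  62.2] [87.2 27.7] 79.0
92 [223, 208, 23, 23, 397] [571.9 169.4 102. ] rect [571.4 169.6] [60.6 59.4] 45.3
92 [300, 220, 23, 23, 402] [540.6 -40.  102. ] rect [540.9 -40. ] [59.7 60.1] 70.7
92 [253, 222, 33, 21, 392] [536.1  72.5 107.3] rect [536.3  72. ] [86.9 42.7] 79.5
174 [249, 210, 41, 22, 276] [554.9  67.1 184.9] rect [555.9  67. ] [100.5  36.4] 79.2
112 [255, 203, 39, 23, 173] [595.8  60.6 126.2] rect [587.6  60. ] [102.5  41.6] 74.4
112 [270, 209, 5, 7, 14] [590.3  67.9 114.9] rect [589.6  68.3] [ 9.6 17. ] 58.2
112 [273, 211, 11, 9, 30] [582.9  46.8 114.7] rect [585.9  48.5] [24.2 20.4] 39.6
112 [249, 222, 41, 25, 187] [518.9  74.8 126.4] rect [530.1  71.8] [100.7  49.2] 80.0
112 [256, 225, 13, 14, 31] [538.3  91.1 114.4] rect [536.   89.8] [40.6 15.1] 44.2
112 [276, 231, 7, 6, 13] [531.8  45.9 114.4] rect [530.9  46.6] [17.4 12. ] 80.5
112 [269, 232, 6, 8, 15] [524.2  66.1 114.8] rect [524.9  67.5] [20.6  8.3] 31.3
8 [215, 205, 37, 38, 352] [562.4 194.7  12.8] rect [575.  179.2] [109.   90.8] 80.1
8 [237, 208, 14, 1
[... 1389 characters left out ...]
20] [ 262.  -175.2    5.7] rect [ 262.3 -172.8] [20.2 24.3] 22.3
3 [381, 343, 7, 5, 11] [ 231.5 -244.1    5.2] rect [ 231.3 -243.2] [ 7.9 17.9] 44.3
side
92 [400, 178, 24, 19, 364] [576.5 166.5 100. ] rect [574.5 169.3] [54.8 64.4] 39.8
92 [366, 182, 35, 29, 573] [552.4  81.  107.3] rect [548.9  75.8] [78.  77.5] 79.2
92 [347, 195, 61, 28, 226] [578.8  38.8 106. ] rect [575.   36.9] [139.5  74. ] 33.2
92 [326, 213, 27, 22, 461] [544.2 -44.  100.1] rect [542.  -41.8] [58.  63.7] 45.9
174 [356, 162, 46, 28, 362] [558.5  62.6 181.9] rect [557.4  65.3] [103.3  37.1] 80.2
[[374.85534759 591.23795331 195.1372239 ]
 [349.38590492 610.04626936 206.34798139]
 [299.52497742 487.4836506  120.80712796]]
```

View pics/crop0.png

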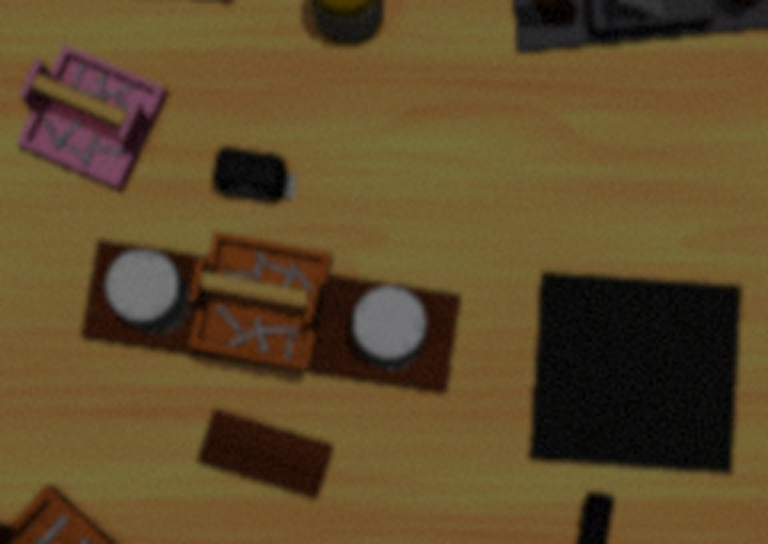

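The crop confirms it: the brown caddy sits in the row with its bar at crop (255,290), and the pink one is apart at (95,115). First move: towards a point above the bar.

Units first: shifts go in shares of 800 mm and turns go in shares of 2 rad. So -0.328 m / 0.8 = -0.41, -0.287 m / 0.8 = -0.3588, 0.92 rad / 2 = 0.46.

Call:
move_arm(motion=[[0,0,0.0575,-0.0513,-0.0375,-0.0075,0.05],[0,0,0.115,-0.1025,-0.075,-0.015,0.05],[0,0,0.1725,-0.1538,-0.1125,-0.0225,0.05],[0,0,0.23,-0.205,-0.15,-0.03,0.05],[0,0,0.2875,-0.2563,-0.1875,-0.0375,0.05],[0,0,0.345,-0.3075,-0.225,-0.045,0.05],[0,0,0.4025,-0.3588,-0.2625,-0.0525,0.05],[0,0,0.46,-0.41,-0.2988,-0.06,0.05]], grip_force=40)

```text
clock: 1.1
eef_pos: [447.5, 236.6, 279.3]
tcp_rot: [-3.141, 0.0, 1.841]
contact_force: [0.7, 0.3, -0.4]
opening: 0.584
grasp_force: 0.0
```

```bash
cat > go.py <<'E'
import sys
from h import *
from scipy.spatial.transform import Rotation as R
s=sensors.sense(); r=R.from_euler('xyz',s['tcp_rot']); a=list(map(float,sys.argv[1:]))
for i in range(0,len(a),4):
    t=np.array(a[i:i+3]); g=R.from_euler('xyz',[np.pi,0,a[i+3]])
    print((r.inv()*g).as_rotvec().round(3), (r.inv().apply(t-s['eef_pos'])/1000).round(4))
print(s['clock'],s['eef_pos'].round(1),s['tcp_rot'].round(4),'F',s['contact_force'].round(2),s['opening'],s['grasp_force'])
E
python3 go.py 556 67 260 1.3875 556 67 157 1.3875
```

```text
[-0.     0.     0.454] [-0.1924  0.0593  0.0193]
[-0.     0.     0.454] [-0.1924  0.0593  0.1223]
1.1 [447.5 236.6 279.3] [-3.1414e+00  1.0000e-04  1.8410e+00] F [ 0.72  0.27 -0.36] 0.5843832035893995 0.0
```

In the tool's units: -0.192 m / 0.8 = -0.24, -0.144 m / 0.8 = -0.18, 0.454 rad / 2 = 0.227.

Call:
move_arm(motion=[[0,0,0.0565,-0.06,0.0188,0.0063,0.05],[0,0,0.113,-0.12,0.0375,0.0125,0.05],[0,0,0.17,-0.18,0.0563,0.0188,0.05],[0,0,0.227,-0.24,0.0738,0.025,0.05],[0,0,0.227,-0.24,0.0738,0.0563,0.05],[0,0,0.227,-0.24,0.0738,0.0875,0.05],[0,0,0.227,-0.24,0.0738,0.0875,0.05],[0,0,0.227,-0.24,0.0738,0.0875,0.05]])

```text
clock: 2.1
eef_pos: [556.1, 69.5, 210.0]
tcp_rot: [3.141, -0.0, 1.391]
contact_force: [0.4, 0.5, 0.3]
opening: 0.584
grasp_force: 0.0
```

```bash
python3 go.py 556 67 157 1.3875
```

```text
[ 0.001 -0.     0.004] [-0.0025  0.0003  0.053 ]
2.1 [556.1  69.5 210. ] [ 3.1411e+00 -2.0000e-04  1.3910e+00] F [0.43 0.45 0.29] 0.5844326803902913 0.0
```

In the tool's units: 0.053 m / 0.8 = 0.0663, 0.04 m / 0.8 = 0.05.

Call:
move_arm(motion=[[0,0,0,-0.0025,0,0.025,0.05],[0,0,0,-0.0025,0,0.05,0.05],[0,0,0,-0.0025,0,0.0663,0.05],[0,0,0,-0.0025,0,0.0663,0.05],[0,0,0,-0.0025,0,0.0663,0.03],[0,0,0,-0.0025,0,0.0663,0.005],[0,0,0,-0.0025,0,0.0663,0.005],[0,0,0,-0.0025,0,0.0663,0.005]])

```text
clock: 3.1
eef_pos: [555.6, 67.5, 157.1]
tcp_rot: [3.141, -0.0, 1.391]
contact_force: [-2.1, 0.8, 5.8]
opening: 0.156
grasp_force: 41.2
```

In the tool's units: -0.06 m / 0.8 = -0.075, -0.05 m / 0.8 = -0.0625.

Call:
move_arm(motion=[[0,0,0,0,0,0,0.005],[0,0,0,0,0,0,0.005],[0,0,0,0,0,-0.0063,0.005],[0,0,0,0,0,-0.0188,0.005],[0,0,0,0,0,-0.0375,0.005],[0,0,0,0,0,-0.0625,0.005],[0,0,0,0,0,-0.075,0.005],[0,0,0,0,0,-0.075,0.005]])

```text
clock: 4.1
eef_pos: [556.0, 67.5, 217.3]
tcp_rot: [3.14, -0.001, 1.391]
contact_force: [-0.2, 0.6, -2.9]
opening: 0.156
grasp_force: 40.1
```

```bash
python3 go.py 511 -258 217 1.3875
python3 - <<'E'
from h import *
im,P=cloud("side"); cv2.imwrite("pics/s1.png",im[:,:,::-1])
E
```

```text
[ 0.002 -0.001  0.003] [-3.283e-01  1.400e-02  2.000e-04]
4.1 [556.   67.5 217.3] [ 3.1397e+00 -6.0000e-04  1.3908e+00] F [-0.15  0.63 -2.93] 0.15566742139671558 40.10054647922516
```

View pics/s1.png

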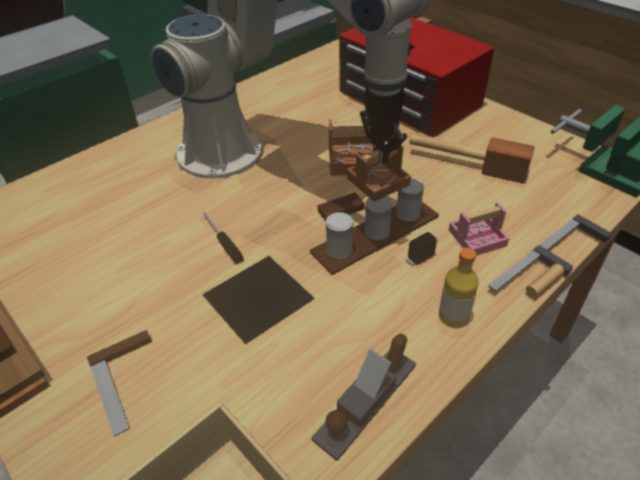

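The caddy is held level at (378,180), clear of the three standing tins. Next: over to the mat.

In the tool's units: -0.328 m / 0.8 = -0.41, 0.003 m / 0.8 = 0.0038.

Call:
move_arm(motion=[[0,0,0,-0.025,0.0013,0,0.005],[0,0,0,-0.075,0.0038,0,0.005],[0,0,0,-0.1375,0.0063,0,0.005],[0,0,0,-0.2,0.0088,0,0.005],[0,0,0,-0.2625,0.0113,0,0.005],[0,0,0,-0.325,0.0138,0,0.005],[0,0,0,-0.3813,0.0163,0,0.005],[0,0,0,-0.41,0.0175,0,0.005]])

```text
clock: 5.15
eef_pos: [508.8, -260.8, 215.5]
tcp_rot: [-3.14, 0.0, 1.389]
contact_force: [0.1, 0.3, -1.9]
opening: 0.155
grasp_force: 40.0
```

In the tool's units: 0.148 m / 0.8 = 0.185, 0.14 m / 0.8 = 0.175.

Call:
move_arm(motion=[[0,0,0,0,0,0.0125,0.005],[0,0,0,0,0,0.0438,0.005],[0,0,0,0,0,0.0813,0.005],[0,0,0,0,0,0.1188,0.005],[0,0,0,0,0,0.15,0.005],[0,0,0,0,0,0.175,0.005],[0,0,0,0,0,0.185,0.005],[0,0,0,0,0,0.185,0.005]])

```text
clock: 6.15
eef_pos: [509.9, -257.3, 67.7]
tcp_rot: [-3.14, -0.0, 1.391]
contact_force: [-0.8, -0.1, -2.6]
opening: 0.157
grasp_force: 40.0
```

```bash
python3 go.py 511 -258 61 1.3875
```

```text
[-0.001 -0.     0.004] [-0.0005  0.0012  0.0067]
6.15 [ 509.9 -257.3   67.7] [-3.1402e+00 -5.0000e-04  1.3911e+00] F [-0.79 -0.1  -2.56] 0.15692576855964888 39.98168170452118
```

In the tool's units: 0.0075 m / 0.8 = 0.0094, 0.0065 m / 0.8 = 0.0081.

Call:
move_arm(motion=[[0,0,0,0,0,0.0038,0.005],[0,0,0,0,0,0.0063,0.005],[0,0,0,0,0,0.0081,0.005],[0,0,0,0,0,0.0094,0.005],[0,0,0,0,0,0.0094,0.005]])

```text
clock: 6.78
eef_pos: [510.5, -257.8, 60.8]
tcp_rot: [-3.142, 0.0, 1.391]
contact_force: [0.4, 0.0, -1.8]
opening: 0.157
grasp_force: 40.0
```

Call:
move_arm(motion=[[0,0,0,0,0,0.0013,0.005],[0,0,0,0,0,0.0019,0.005],[0,0,0,0,0,0.0019,0.005]])

```text
clock: 7.15
eef_pos: [510.4, -257.8, 60.0]
tcp_rot: [-3.142, 0.0, 1.391]
contact_force: [-2.7, 0.8, 7.9]
opening: 0.158
grasp_force: 41.4
```

In the tool's units: -0.12 m / 0.8 = -0.15, -0.1 m / 0.8 = -0.125.

Call:
move_arm(motion=[[0,0,0,0,0,0,0.03],[0,0,0,0,0,0,0.045],[0,0,0,0,0,0,0.045],[0,0,0,0,0,-0.025,0.045],[0,0,0,0,0,-0.075,0.045],[0,0,0,0,0,-0.125,0.06],[0,0,0,0,0,-0.15,0.085],[0,0,0,0,0,-0.15,0.085]], grip_force=70)

```text
clock: 8.15
eef_pos: [511.4, -258.3, 180.8]
tcp_rot: [3.138, 0.001, 1.391]
contact_force: [0.5, -0.6, -0.6]
opening: 0.994
grasp_force: 0.0
```

```bash
python3 go.py 571.7 169.5 180 1.4 571.7 169.5 50 1.4;python3 - <<'E'
from h import *
im,P=cloud("top"); cv2.imwrite("pics/t2.png",im[:,:,::-1])
v,u=np.mgrid[:480,:640]
for (lo,hi,b) in [(92,112,(215,290,195,260)),(92,112,(290,340,200,260)),(80,97,(340,430,200,290))]:
    m=(P[...,2]>lo)&(P[...,2]<hi)&(u>b[0])&(u<b[1])&(v>b[2])&(v<b[3])
    n,l,s,c=cv2.connectedComponentsWithStats(m.astype(np.uint8))
    for i in range(1,n):
        if s[i,4]>30: q=P[l==i]; print(q.mean(0).round(1),cv2.minAreaRect(q[:,:2].astype(np.float32)))
E
```

```text
[ 0.003  0.001 -0.009] [ 4.317e-01 -1.730e-02  3.000e-04]
[ 0.003  0.001 -0.009] [ 0.4318 -0.0177  0.1303]
8.15 [ 511.4 -258.3  180.8] [3.1384e+00 9.0000e-04 1.3908e+00] F [ 0.51 -0.63 -0.64] 0.9941291987951135 0.0
[571.6 169.1 101.8] ((571.9116821289062, 169.54470825195312), (61.437400817871094, 59.30121994018555), 36.17496109008789)
[561.8  65.9 102.4] ((561.7882080078125, 65.70291137695312), (59.64556121826172, 59.836368560791016), 73.82461547851562)
[540.3 -40.1 101.8] ((540.9871826171875, -40.333404541015625), (60.00046920776367, 59.736698150634766), 43.0815315246582)
[ 513.5 -240.6   88.2] ((513.84228515625, -241.02516174316406), (26.895475387573242, 12.680237770080566), 81.52317810058594)
```

View pics/t2.png

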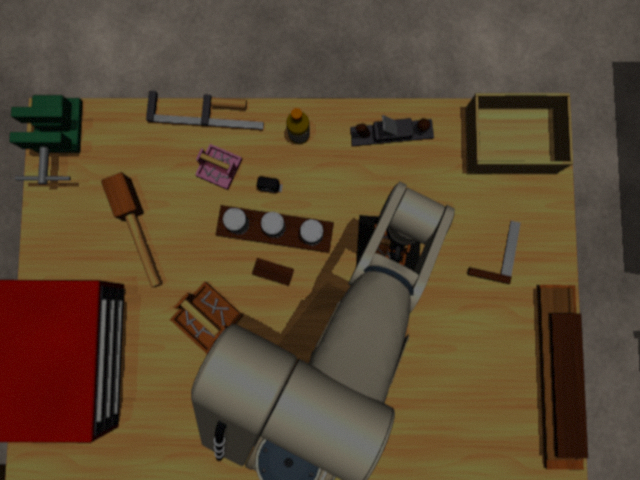

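All three tins stand at (234,219), (273,224) and (311,231), and the bar on the mat reads z = 88, so the caddy is standing. Next: the left tin.

In the tool's units: 0.432 m / 0.8 = 0.54, 0.385 m / 0.8 = 0.4813.

Call:
move_arm(motion=[[0,0,0,0.0375,-0.0013,0,0.085],[0,0,0,0.1063,-0.0038,0,0.085],[0,0,0,0.1813,-0.0075,0,0.085],[0,0,0,0.2563,-0.01,0,0.085],[0,0,0,0.3313,-0.0125,0,0.085],[0,0,0,0.4063,-0.0163,0,0.085],[0,0,0,0.4813,-0.02,0,0.085],[0,0,0,0.54,-0.0219,0,0.085]])

```text
clock: 9.2
eef_pos: [569.7, 172.5, 177.4]
tcp_rot: [-3.139, 0.001, 1.392]
contact_force: [0.8, -1.7, 0.4]
opening: 0.992
grasp_force: 0.0
```

Call:
move_arm(motion=[[0,0,0,0,0,0,0.085],[0,0,0,0,0,0.025,0.085],[0,0,0,0,0,0.0625,0.085],[0,0,0,0,0,0.075,0.085],[0,0,0,0,0,0.075,0.085]])

```text
clock: 9.82
eef_pos: [569.9, 169.4, 118.3]
tcp_rot: [-3.14, 0.001, 1.39]
contact_force: [0.6, 0.0, 1.0]
opening: 0.996
grasp_force: 0.0
```

```bash
python3 go.py 571.8 169.5 50 1.39
```

```text
[-0.002  0.001  0.   ] [0.0005 0.002  0.0683]
9.825 [569.9 169.4 118.3] [-3.1395e+00  1.2000e-03  1.3901e+00] F [0.59 0.01 0.97] 0.996302416895177 0.0
```

In the tool's units: 0.068 m / 0.8 = 0.085, 0.05 m / 0.8 = 0.0625.

Call:
move_arm(motion=[[0,0,0,0,0.0013,0.0125,0.085],[0,0,0,0,0.0025,0.0375,0.085],[0,0,0,0,0.0025,0.0625,0.085],[0,0,0,0,0.0025,0.0788,0.085],[0,0,0,0,0.0025,0.085,0.085],[0,0,0,0,0.0025,0.085,0.085],[0,0,0,0,0.0025,0.085,0.066],[0,0,0,0,0.0025,0.085,0.05]])

```text
clock: 10.82
eef_pos: [573.0, 170.2, 52.3]
tcp_rot: [3.141, -0.001, 1.391]
contact_force: [-0.2, -0.2, 4.9]
opening: 0.689
grasp_force: 74.7
```

Call:
move_arm(motion=[[0,0,0,0,0,0,0.05],[0,0,0,0,0,0,0.05],[0,0,0,0,0,0,0.05]])

```text
clock: 11.2
eef_pos: [573.0, 170.2, 52.2]
tcp_rot: [3.141, -0.001, 1.391]
contact_force: [-0.6, -0.1, 6.7]
opening: 0.693
grasp_force: 74.8
```

In the tool's units: -0.06 m / 0.8 = -0.075, -0.05 m / 0.8 = -0.0625.

Call:
move_arm(motion=[[0,0,0,0,0,-0.0063,0.05],[0,0,0,0,0,-0.0225,0.05],[0,0,0,0,0,-0.0438,0.05],[0,0,0,0,0,-0.0625,0.05],[0,0,0,0,0,-0.0725,0.05],[0,0,0,0,0,-0.075,0.05],[0,0,0,0,0,-0.075,0.05],[0,0,0,0,0,-0.075,0.05]])

```text
clock: 12.2
eef_pos: [572.2, 169.9, 110.7]
tcp_rot: [-3.141, 0.0, 1.391]
contact_force: [0.7, 0.3, -2.4]
opening: 0.687
grasp_force: 75.5
```

```bash
cat > heft.py <<'E'
from h import *
f=[]
for i in range(10):
    grab_frame("side"); s=sensors.sense(); f.append(s['contact_force'][2])
print(np.round(f,2),np.mean(f),s['clock'],s['eef_pos'].round(1))
E
python3 heft.py
```

```text
[-2.41 -2.5  -2.88 -3.01 -2.16 -1.97 -3.59 -1.54 -2.6  -3.01] -2.5678305110108033 12.7 [572.6 170.  111.2]
```

In the tool's units: 0.06 m / 0.8 = 0.075, 0.059 m / 0.8 = 0.0738.

Call:
move_arm(motion=[[0,0,0,0,0,0.015,0.05],[0,0,0,0,0,0.0375,0.05],[0,0,0,0,0,0.06,0.05],[0,0,0,0,0,0.07,0.05],[0,0,0,0,0,0.0738,0.05],[0,0,0,0,0,0.075,0.05],[0,0,0,0,0,0.075,0.05]])

```text
clock: 13.58
eef_pos: [571.5, 169.7, 52.3]
tcp_rot: [-3.14, 0.001, 1.391]
contact_force: [-8.5, -3.2, 15.0]
opening: 0.689
grasp_force: 76.9
```

In the tool's units: -0.075 m / 0.8 = -0.0938, -0.07 m / 0.8 = -0.0875.

Call:
move_arm(motion=[[0,0,0,0,0,0,0.065],[0,0,0,0,0,0,0.08],[0,0,0,0,0,0,0.085],[0,0,0,0,0,-0.0188,0.085],[0,0,0,0,0,-0.0563,0.085],[0,0,0,0,0,-0.0875,0.085],[0,0,0,0,0,-0.0938,0.085],[0,0,0,0,0,-0.0938,0.085]])

```text
clock: 14.58
eef_pos: [572.6, 170.0, 126.5]
tcp_rot: [3.141, -0.0, 1.391]
contact_force: [-0.4, 0.1, -0.3]
opening: 0.995
grasp_force: 0.0
```

```bash
python3 go.py 561.8 65.8 127 1.39
```

```text
[ 0.001 -0.     0.001] [-0.1044  0.008  -0.0005]
14.575 [572.6 170.  126.5] [ 3.1411e+00 -3.0000e-04  1.3908e+00] F [-0.37  0.06 -0.29] 0.9945495358216038 0.0
```

In the tool's units: -0.1045 m / 0.8 = -0.1306, 0.06 m / 0.8 = 0.075.

Call:
move_arm(motion=[[0,0,0,-0.025,0.0025,0,0.085],[0,0,0,-0.0688,0.0063,0,0.085],[0,0,0,-0.1125,0.0088,0,0.085],[0,0,0,-0.1306,0.01,0,0.085],[0,0,0,-0.1306,0.01,0,0.085],[0,0,0,-0.1306,0.01,0.0188,0.085],[0,0,0,-0.1306,0.01,0.05,0.085],[0,0,0,-0.1306,0.01,0.075,0.085]])

```text
clock: 15.58
eef_pos: [561.2, 66.8, 64.4]
tcp_rot: [-3.141, 0.0, 1.392]
contact_force: [-0.6, -0.2, -0.4]
opening: 0.995
grasp_force: 0.0
```

Call:
move_arm(motion=[[0,0,0,0,0,0.0125,0.085],[0,0,0,0,0,0.0188,0.085],[0,0,0,0,0,0.0188,0.085],[0,0,0,0,0,0.0188,0.066],[0,0,0,0,0,0.0188,0.05],[0,0,0,0,0,0.0188,0.05],[0,0,0,0,0,0.0188,0.05],[0,0,0,0,0,0.0188,0.05]])

```text
clock: 16.58
eef_pos: [562.2, 65.8, 52.3]
tcp_rot: [3.141, -0.0, 1.391]
contact_force: [-1.6, 0.5, 5.6]
opening: 0.693
grasp_force: 74.5
```

In the tool's units: -0.06 m / 0.8 = -0.075, -0.058 m / 0.8 = -0.0725.

Call:
move_arm(motion=[[0,0,0,0,0,-0.0063,0.05],[0,0,0,0,0,-0.0225,0.05],[0,0,0,0,0,-0.0438,0.05],[0,0,0,0,0,-0.0625,0.05],[0,0,0,0,0,-0.0725,0.05],[0,0,0,0,0,-0.075,0.05],[0,0,0,0,0,-0.075,0.05],[0,0,0,0,0,-0.075,0.05]])

```text
clock: 17.58
eef_pos: [561.3, 65.7, 110.7]
tcp_rot: [-3.141, 0.0, 1.391]
contact_force: [0.2, 0.1, -4.0]
opening: 0.688
grasp_force: 75.9
```

```bash
python3 heft.py
```

```text
[-4.12 -3.12 -3.18 -3.4  -2.86 -3.72 -3.72 -3.75 -3.55 -3.35] -3.476257003233738 18.075 [561.7  65.7 111.2]
```

In the tool's units: 0.0595 m / 0.8 = 0.0744, 0.0585 m / 0.8 = 0.0731.

Call:
move_arm(motion=[[0,0,0,0,0,0.015,0.05],[0,0,0,0,0,0.0375,0.05],[0,0,0,0,0,0.06,0.05],[0,0,0,0,0,0.07,0.05],[0,0,0,0,0,0.0731,0.05],[0,0,0,0,0,0.0744,0.05],[0,0,0,0,0,0.0744,0.05]])

```text
clock: 18.95
eef_pos: [561.7, 65.8, 52.3]
tcp_rot: [3.141, -0.0, 1.391]
contact_force: [-3.0, 0.0, 2.0]
opening: 0.692
grasp_force: 76.4
```

In the tool's units: -0.075 m / 0.8 = -0.0938, -0.07 m / 0.8 = -0.0875.

Call:
move_arm(motion=[[0,0,0,0,0,0,0.065],[0,0,0,0,0,0,0.08],[0,0,0,0,0,0,0.085],[0,0,0,0,0,-0.0188,0.085],[0,0,0,0,0,-0.0563,0.085],[0,0,0,0,0,-0.0875,0.085],[0,0,0,0,0,-0.0938,0.085],[0,0,0,0,0,-0.0938,0.085]])

```text
clock: 19.95
eef_pos: [561.8, 65.7, 127.1]
tcp_rot: [3.141, -0.0, 1.391]
contact_force: [0.3, -0.1, 0.8]
opening: 0.993
grasp_force: 0.0
```

```bash
python3 go.py 540.9 -40.2 127 1.39
```

```text
[ 0.001 -0.     0.001] [-0.108  -0.0016  0.    ]
19.95 [561.8  65.7 127.1] [ 3.1409e+00 -2.0000e-04  1.3908e+00] F [ 0.28 -0.14  0.81] 0.9933009363880666 0.0
```

In the tool's units: -0.108 m / 0.8 = -0.135, -0.001 m / 0.8 = -0.0013.

Call:
move_arm(motion=[[0,0,0,-0.025,0,0,0.085],[0,0,0,-0.0688,-0.0013,0,0.085],[0,0,0,-0.1125,-0.0019,0,0.085],[0,0,0,-0.135,-0.0019,0,0.085],[0,0,0,-0.135,-0.0019,0,0.085],[0,0,0,-0.135,-0.0019,0.0188,0.085],[0,0,0,-0.135,-0.0019,0.05,0.085],[0,0,0,-0.135,-0.0019,0.075,0.085]])

```text
clock: 20.95
eef_pos: [540.5, -39.2, 65.0]
tcp_rot: [-3.141, -0.0, 1.392]
contact_force: [0.5, -0.6, 0.4]
opening: 0.998
grasp_force: 0.0
```

Call:
move_arm(motion=[[0,0,0,0,0,0.0125,0.085],[0,0,0,0,0,0.0188,0.085],[0,0,0,0,0,0.0188,0.085],[0,0,0,0,0,0.0188,0.066],[0,0,0,0,0,0.0188,0.05],[0,0,0,0,0,0.0188,0.05],[0,0,0,0,0,0.0188,0.05],[0,0,0,0,0,0.0188,0.05]])

```text
clock: 21.95
eef_pos: [541.0, -40.2, 52.7]
tcp_rot: [3.141, -0.0, 1.391]
contact_force: [-2.3, 0.4, 6.5]
opening: 0.686
grasp_force: 74.5
```

Call:
move_arm(motion=[[0,0,0,0,0,-0.0063,0.05],[0,0,0,0,0,-0.0225,0.05],[0,0,0,0,0,-0.0438,0.05],[0,0,0,0,0,-0.0625,0.05],[0,0,0,0,0,-0.0725,0.05],[0,0,0,0,0,-0.075,0.05],[0,0,0,0,0,-0.075,0.05],[0,0,0,0,0,-0.075,0.05]])

```text
clock: 22.95
eef_pos: [540.5, -40.2, 111.2]
tcp_rot: [-3.141, 0.0, 1.391]
contact_force: [-0.2, -0.0, -7.4]
opening: 0.685
grasp_force: 76.9
```

```bash
python3 heft.py
```

```text
[-7.01 -6.73 -7.7  -7.04 -7.25 -7.32 -7.78 -7.22 -7.8  -6.59] -7.2431941945012515 23.45 [540.9 -40.2 111.7]
```

The right tin is heaviest, at about 0.73 kg against 0.26 and 0.35. I'll stand it back first, as asked, then lift it again.

In the tool's units: 0.0595 m / 0.8 = 0.0744, 0.0585 m / 0.8 = 0.0731.

Call:
move_arm(motion=[[0,0,0,0,0,0.015,0.05],[0,0,0,0,0,0.0375,0.05],[0,0,0,0,0,0.06,0.05],[0,0,0,0,0,0.07,0.05],[0,0,0,0,0,0.0731,0.05],[0,0,0,0,0,0.0744,0.05],[0,0,0,0,0,0.0744,0.05]])

```text
clock: 24.32
eef_pos: [541.1, -40.3, 52.7]
tcp_rot: [3.141, -0.0, 1.391]
contact_force: [-1.8, 0.4, -4.4]
opening: 0.692
grasp_force: 77.4
```

Call:
move_arm(motion=[[0,0,0,0,0,0,0.065],[0,0,0,0,0,0,0.08],[0,0,0,0,0,0,0.08],[0,0,0,0,0,0,0.08],[0,0,0,0,0,0,0.066],[0,0,0,0,0,0,0.05],[0,0,0,0,0,0,0.05],[0,0,0,0,0,0,0.05]])

```text
clock: 25.32
eef_pos: [541.2, -40.3, 52.6]
tcp_rot: [3.141, -0.0, 1.391]
contact_force: [-0.4, -0.7, 5.6]
opening: 0.69
grasp_force: 74.3
```

In the tool's units: -0.12 m / 0.8 = -0.15, -0.115 m / 0.8 = -0.1438.

Call:
move_arm(motion=[[0,0,0,0,0,0,0.05],[0,0,0,0,0,-0.0063,0.05],[0,0,0,0,0,-0.025,0.05],[0,0,0,0,0,-0.0563,0.05],[0,0,0,0,0,-0.0938,0.05],[0,0,0,0,0,-0.125,0.05],[0,0,0,0,0,-0.1438,0.05],[0,0,0,0,0,-0.15,0.05]])

```text
clock: 26.32
eef_pos: [541.1, -40.2, 173.2]
tcp_rot: [3.141, -0.0, 1.391]
contact_force: [-0.2, -0.2, -6.9]
opening: 0.686
grasp_force: 77.2
```

In the tool's units: -0.125 m / 0.8 = -0.1563, -0.115 m / 0.8 = -0.1438.

Call:
move_arm(motion=[[0,0,0,0,0,-0.0125,0.05],[0,0,0,0,0,-0.0438,0.05],[0,0,0,0,0,-0.0813,0.05],[0,0,0,0,0,-0.1188,0.05],[0,0,0,0,0,-0.1438,0.05],[0,0,0,0,0,-0.1563,0.05],[0,0,0,0,0,-0.1563,0.05],[0,0,0,0,0,-0.1563,0.05]])

```text
clock: 27.32
eef_pos: [540.2, -40.2, 296.1]
tcp_rot: [-3.14, 0.0, 1.391]
contact_force: [-0.3, -0.1, -6.6]
opening: 0.686
grasp_force: 77.3
```

```bash
python3 heft.py
python3 - <<'E'
from h import *
im,P=cloud("side"); cv2.imwrite("pics/s3.png",im[:,:,::-1])
E
```

```text
[-7.75 -7.76 -7.32 -6.97 -7.43 -7.6  -7.56 -7.05 -7.07 -6.85] -7.33570784159171 27.825 [540.9 -40.2 297.2]
```

View pics/s3.png

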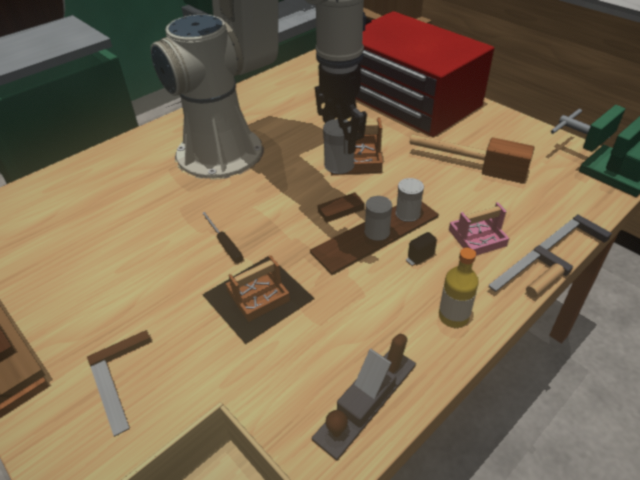

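The heaviest tin is held upright at (339,148), with its underside about 25 cm up. The other two stand on the board at (378,218) and (410,200), the caddy stands on the mat at (259,290), and the other things look undisturbed.

```bash
python3 -c "
from rig import order; print(order.sign_off())"
```

```text
the job is handed in; nothing more can be done
None
```

The job is handed in: the heaviest tin was the right-hand one (about 0.74 kg, against 0.26 kg left and 0.35 kg middle), held upright about 25 cm above the bench, with the other two tins standing on the board and the caddy on the mat.

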